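Put the lids back on the storage jars

ROBOT

A 6-joint arm with a two-finger parallel gripper is mounted at the origin on a cart in front of the work surface, level with it; the furniture and walls round the work are solid. World frame = base frame: x ahead of the robot, y to its left, z up, the work surface at z = 0. Lengths are in mm, angles in rad, forces in N, time in s.
With the tool pointing down it reaches from about 400 to 925 mm from the base axis. Payload 12.5 kg.
Tool frame: the origin (TCP) lies at the very end of the fingers, on their centre line; the grasp point (between the pads) lies 19 mm behind it; z points along the fingers, x is the direction in which the jaws open and shut, and the axes are right-handed (so a half turn about z gives the same grasp; the last joint's range is limited). The gripper opens to 95 mm and grips with 3 to 60 N. Pads are 20 mm wide; open, the fingers measure 119 mm over their backs; the gripper's body (75 mm by 180 mm) begins 59 mm behind the grasp point.
Start: joints at [-1.383, 0.491, 1.559, -0, 1.092, -0.106], TCP at [181.018, -598.23, 214.661] pointing down, gripper open.
Joint ranges: [-3.1, 3.1], [-0.84, 2.19], [0.05, 2.79], [-1.13, 4.28], [0.06, 2.93], [-2.69, 2.69]. Speed limits (rad/s): [2.22, 2.22, 2.79, 3.14, 3.14, 3.14].

INTERFACE

Orientations are given as [roll, pitch, yaw] about the fixed x, y, z axes, in that order (R = Rz(yaw) Ry(pitch) Rx(roll)).
In Python, from cell import state, viewer, ticket, look_for, regions_of gives the robot as it stands.
- The arm moves only by the shell command python3 -m inch 'ROWS'. ROWS is JSON, a list of rows, each a list of 7 numbers: the turn, a rotation vector about the world's x, y, z in degrees, then the shift along the world's x, y, z in mm, then the opening, from -1 (shut) to 1 (fully open). In form: [[rx, ry, rz, tx, ty, tz, hand], ...]. A call has 1 to 10 rows; each row shifts and turns the commanded pose from where the row before left it; what a row does not reach is not made up. A row lasts 1/10 s, in which the tool goes at most 50 mm and 8.59 degrees, less where a joint would pass 70% of its speed; a pose out of reach is approached as far as the arm can. A call with a gripper value outside its range is refused whole. The fingers move at their own pace and stop on an object; the grip force is fixed at half the most. Time passes only in rows, so rows that do not move let the fingers close. It gives the time, the measured TCP pose, the force and the opening at its end, in the units of the state.
- state(): the state, without advancing time (a new reading comes with each control period).
- viewer.read_camera(name): name is "scene" or "top" or "wrist"; returns a dict with "color" (420x560x3 uint8, red, green, blue), "depth" (420x560 float32, mm along the optical axis (not along the pixel's ray), 0 where there is no reading), "fx", "fy", "cx", "cy" (pixels), "dist_coeffs" ([k1, k2, p1, p2, k3] as OpenCV has them; the pictures are not rectified), "position" and "orientation" of the camera in the world. Camera axes: x right, y down, z forward; pixel columns grow to the right and rows downward; lengths in mm; the calibration is good to about 2 mm. A picture is of the moment at which its call begins.
- ticket.job_done(): hands the job in, once; it reports no verdict.
Trained networks look in the newest picture that a camera, given by its name, has taken for a name from the list of things; names that differ only in an ending like _2 or _b are one class to them, and where a whole thing is asked for, a point or a joint stands for the part that bears it (a point fixed in the world has none). Each returns a list of dicts, best first, with "score" (0 to 1); they miss things now and then, are a little off and sometimes report something else, mostly with a low value. They report only what shows in the picture. A call takes as long as a camera call.
- look_for(name, camera): "box" ([left, top, right, bottom] as shares, 0 to 1, of the picture: columns of its width, rows of its height, round what is visible of it).
- regions_of(name, camera): "pixels" (420x560 bool, what is visible of it) and "box" ([left, top, right, bottom] as shares, 0 to 1, of the picture: columns of its width, rows of its height, round what is visible of it).
The state is a dict: "t": time; "joints": joint angles; "qvel": joint speeds; "tau": joint torques, N m; "eef_pos": TCP position; "tcp_rot": TCP orientation; "ft_force": force on the tool from outside, world axes, zero at the start; "moment": the same for the moment, N m; "opening": opening from 0.0 (shut) to 1.0 (fully open).
Only numpy, scipy, OpenCV 4.12 (cv2) and the standard library are available. Lean on these libraries where they do the work, as an engineer would, in place of code of your own. Each camera call takes 0.05 s, during which the arm holds its last target. There are 200 camera calls.

TASK

The washed storage jars are dry and their lids are piled up beside them, the largest at the bottom. Take the pile apart from the top down, one lid at a time, and close each jar with its own lid - they go by size, the smallest lid on the smallest jar and so on - so that every lid lies flat and fully home on the rim. Leave the jars standing where they are, and don't knock over or push away the cup and the seasoning jar.

Things in the scene. Friction and masses are not known exactly. Their poses are not given: they have to be found in the camera images.
- lid_cream: The largest lid, for the cream jar; the lowest of the pile at the start. A light wood disc, 68 mm in diameter, 14 mm thick, over a light grey tapered plug 10 mm tall (50 mm across at the disc, 40 mm at its foot). Origin: centre of the plug's foot, z up; the disc spans z = 10 to 24 mm. About 45 g. Stands on its plug on the worktop.
- lid_blue: The second largest lid, for the blue jar; second from below at the start. A dark wood disc, 59 mm in diameter, 14 mm thick, over a light grey tapered plug 10 mm tall (41 mm across at the disc, 31 mm at its foot). Origin: centre of the plug's foot, z up; the disc spans z = 10 to 24 mm. About 35 g. Stands on its plug on the flat top of the next larger lid.
- lid_green: The third largest lid, for the green jar; third from below at the start. A light wood disc, 50 mm in diameter, 14 mm thick, over a light grey tapered plug 10 mm tall (32 mm across at the disc, 22 mm at its foot). Origin: centre of the plug's foot, z up; the disc spans z = 10 to 24 mm. About 28 g. Stands on its plug on the flat top of the next larger lid.
- lid_brown: The smallest lid, for the brown jar; on top of the pile at the start. A dark wood disc, 41 mm in diameter, 14 mm thick, over a light grey tapered plug 10 mm tall (23 mm across at the disc, 13 mm at its foot). Origin: centre of the plug's foot, z up; the disc spans z = 10 to 24 mm. About 20 g. Stands on its plug on the flat top of the next larger lid.
- jar_cream: The largest jar: cream glazed stoneware, round, open, empty, 104 mm tall, belly 78 mm in diameter, rim 62 mm outside and 54 mm inside. Origin: centre of its underside, z up. Loose, about 500 g. With lid_cream fully on, the disc lies flat on the rim and the lid's origin is 94 mm above the jar's.
- jar_blue: The second largest jar: dark slate-blue glazed stoneware, round, open, empty, 92 mm tall, belly 69 mm in diameter, rim 53 mm outside and 45 mm inside. Origin: centre of its underside, z up. Loose, about 400 g. With lid_blue fully on, the disc lies flat on the rim and the lid's origin is 82 mm above the jar's.
- jar_green: The third largest jar: sage-green glazed stoneware, round, open, empty, 80 mm tall, belly 60 mm in diameter, rim 44 mm outside and 36 mm inside. Origin: centre of its underside, z up. Loose, about 320 g. With lid_green fully on, the disc lies flat on the rim and the lid's origin is 70 mm above the jar's.
- jar_brown: The smallest jar: red-brown glazed stoneware, round, open, empty, 68 mm tall, belly 51 mm in diameter, rim 35 mm outside and 27 mm inside. Origin: centre of its underside, z up. Loose, about 250 g. With lid_brown fully on, the disc lies flat on the rim and the lid's origin is 58 mm above the jar's.
- cup: Bystander: small white coffee cup with red inside, about 62 mm across, 92 mm with its handle, 51 mm tall; stands loose on the worktop. Origin at the centre of its underside.
- shaker: Bystander: small seasoning jar with a red cap, 45 mm in diameter, 106 mm tall; stands loose on the worktop. Origin at the centre of its underside.

How it is judged (in metres and radians):
On the way, in this order (a step that is already met when the one before it is completed fails the run):
1. lid_brown lies home on jar_brown, let go (z of lid_brown in the frame of jar_brown between 0.055 and 0.061 m and horizontal distance between lid_brown and jar_brown below 0.006 m and angle between lid_brown's own z axis and vertical below 0.08 rad and contact force between the fingers and lid_brown below 0.05 N), for 0.2 s.
2. lid_green lies home on jar_green, let go (z of lid_green in the frame of jar_green between 0.067 and 0.073 m and horizontal distance between lid_green and jar_green below 0.006 m and angle between lid_green's own z axis and vertical below 0.08 rad and contact force between the fingers and lid_green below 0.05 N), for 0.2 s.
3. lid_blue lies home on jar_blue, let go (z of lid_blue in the frame of jar_blue between 0.079 and 0.085 m and horizontal distance between lid_blue and jar_blue below 0.006 m and angle between lid_blue's own z axis and vertical below 0.08 rad and contact force between the fingers and lid_blue below 0.05 N), for 0.2 s.
4. lid_cream lies home on jar_cream, let go (z of lid_cream in the frame of jar_cream between 0.091 and 0.097 m and horizontal distance between lid_cream and jar_cream below 0.006 m and angle between lid_cream's own z axis and vertical below 0.08 rad and contact force between the fingers and lid_cream below 0.05 N), for 0.2 s.
At the end, for the whole second after the job is handed in: Each of the four lids lies on its own jar: plug in the mouth, disc level (tilt under 0.08 rad), its origin within 3 mm of its seated height and within 6 mm of the jar's axis; jars upright on the worktop, everything at rest (z of lid_cream in the frame of jar_cream between 0.091 and 0.097 m and horizontal distance between lid_cream and jar_cream below 0.006 m and angle between each of lid_cream, jar_cream, lid_blue, jar_blue, lid_green, jar_green, lid_brown, jar_brown's own z axis and vertical below 0.08 rad and height (world z) of each of jar_cream, jar_blue, jar_green, jar_brown below 0.008 m and linear speed of each of lid_cream, jar_cream, lid_blue, jar_blue, lid_green, jar_green, lid_brown, jar_brown below 0.02 m/s and z of lid_blue in the frame of jar_blue between 0.079 and 0.085 m and horizontal distance between lid_blue and jar_blue below 0.006 m and z of lid_green in the frame of jar_green between 0.067 and 0.073 m and horizontal distance between lid_green and jar_green below 0.006 m and z of lid_brown in the frame of jar_brown between 0.055 and 0.061 m and horizontal distance between lid_brown and jar_brown below 0.006 m); the robot touches nothing.
It fails at once if a jar is shifted more than 5 cm or tipped over (distance of any of jar_cream, jar_blue, jar_green, jar_brown from where it was at the start of the episode above 0.05 m or angle between any of jar_cream, jar_blue, jar_green, jar_brown's own z axis and vertical above 0.4 rad).
It fails at once if the cup is shifted more than 3 cm or tipped over (distance of cup from where it was at the start of the episode above 0.03 m or angle between cup's own z axis and vertical above 0.4 rad).
It fails at once if the shaker is shifted more than 3 cm or tipped over (distance of shaker from where it was at the start of the episode above 0.03 m or angle between shaker's own z axis and vertical above 0.4 rad).
It also fails if it takes over 112 s, if anything falls off the work surface, if the arm or the gripper's body presses on something with over 40 N, if the wrist force passes 120 N, or if a joint passes its speed limit or range.

## Working session

There is one attempt and no reset: what is moved stays moved. The work goes in short steps, Python scripts to look and compute and a shell command to move; the robot and the scene stay as the last step left them, time stands still between calls to the robot, and variables do not carry over. Pictures are saved under pics/ and viewed, on a budget of 14 in all, crops included, one or two more only if the job needs it, and the job is handed in when it is done.

```bash
ls; mkdir -p pics
cat > h.py <<'E'
import numpy as np, cv2
from scipy.spatial.transform import Rotation as R
from cell import state, viewer, ticket, look_for, regions_of
def cam(n):
    c=viewer.read_camera(n); 
    o=np.array(c["orientation"],float)
    c["R"]=o if o.shape==(3,3) else (R.from_euler('xyz',o).as_matrix() if o.size==3 else R.from_quat(o).as_matrix())
    return c
def save(c,f): cv2.imwrite("pics/"+f,c["color"][:,:,::-1])
def pts(c,mask):
    v,u=np.nonzero(mask&(c["depth"]>0)); d=c["depth"][v,u]
    K=np.array([[c["fx"],0,c["cx"]],[0,c["fy"],c["cy"]],[0,0,1]])
    n=cv2.undistortPoints(np.stack([u,v],1).astype(float)[:,None],K,np.array(c["dist_coeffs"],float))[:,0]
    p=np.c_[n*d[:,None],d]
    return p@c["R"].T+np.array(c["position"])
E
python3 - <<'E'
from h import *
s=state();print(s)
for n in ("scene","top","wrist"):
    c=cam(n);print(n,c["position"],c["orientation"],c["fx"],c["dist_coeffs"]);save(c,n+"0.png")
    if n=="wrist":continue
    for k in "lid_cream lid_blue lid_green lid_brown jar_cream jar_blue jar_green jar_brown cup shaker".split():
        for r in regions_of(k,n)[:2]:
            p=pts(c,r["pixels"])
            if len(p)<5: continue
            zt=np.percentile(p[:,2],95); t=p[abs(p[:,2]-zt)<5]
            print(n,k,round(r["score"],2),len(p),np.round(r["box"],2),"ztop",zt.round(1),"mid",((t.min(0)+t.max(0))/2).round(1),"ext",np.ptp(t,axis=0).round(0))
E
```

```text
pics
{'t': 0.0, 'joints': array([-1.38263611e+00,  4.91565135e-01,  1.55947465e+00, -4.11500076e-05,
        1.09169231e+00, -1.05593354e-01]), 'qvel': array([-0.00036188,  0.00011799,  0.00025411,  0.00012475, -0.00158514,
       -0.00146329]), 'tau': array([ 3.31413859e-03, -6.12633419e+01, -2.58174831e+01,  6.93376316e-02,
        4.83759586e-02, -1.19252545e-04]), 'eef_pos': array([ 180.93502277, -597.97013149,  214.04960682]), 'tcp_rot': array([-3.14150885e+00,  1.13693895e-03, -1.27702371e+00]), 'ft_force': array([0.02722049, 0.281857  , 0.84327374]), 'moment': array([-0.02730887, -0.01618321,  0.01247037]), 'opening': 0.9984201725947194}
scene [-375.23175009 -715.22257333  735.96275888] [-2.07472683e+00 -6.83602302e-04 -9.10097348e-01] 474.09578986411117 [-0.04734618  0.          0.          0.          0.        ]
scene lid_cream 0.72 250 [0.59 0.65 0.64 0.69] ztop 26.9 mid [ 477.  -264.6   25.6] ext [61. 64.  7.]
scene lid_blue 0.67 241 [0.59 0.63 0.64 0.66] ztop 52.7 mid [ 476.1 -262.9   50.3] ext [48. 54.  5.]
scene lid_green 0.46 188 [0.59 0.6  0.63 0.64] ztop 75.0 mid [ 
[... 958 characters left out ...]
mid [ 482.6 -259.3   99.3] ext [37. 37.  8.]
top jar_cream 0.71 685 [0.39 0.41 0.46 0.48] ztop 104.8 mid [626.9 135.3 104.8] ext [61. 59. 10.]
top jar_blue 0.79 472 [0.49 0.55 0.53 0.61] ztop 92.8 mid [463.9   7.2  92.4] ext [50. 50.  9.]
top jar_green 0.75 377 [0.57 0.39 0.6  0.45] ztop 81.2 mid [ 659.  -119.6   81.2] ext [42. 43. 10.]
top jar_brown 0.61 278 [0.32 0.57 0.36 0.61] ztop 69.6 mid [457.7 269.2  69.6] ext [32. 32. 10.]
top cup 0.7 474 [0.24 0.45 0.28 0.52] ztop 52.3 mid [590.1 414.8  52.1] ext [86. 62. 10.]
wrist [ 251.26488456 -577.89474361  384.57896358] [ 2.87549081e+00 -8.23293345e-04 -1.27746273e+00] 317.3597029327224 [-0.0210958  0.         0.         0.         0.       ]
```

View pics/top0.png

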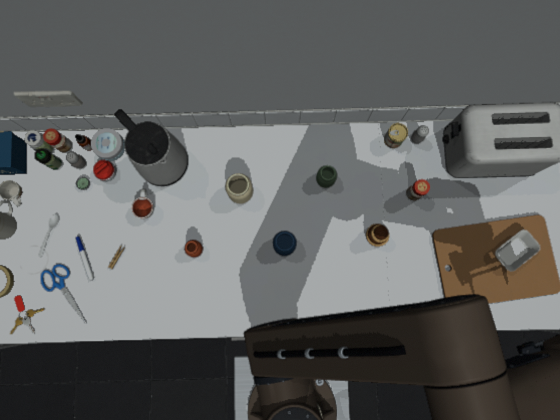

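View pics/scene0.png

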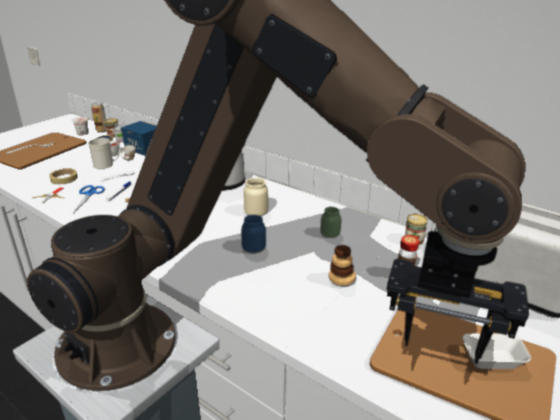

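The top view shows the pile at px (378,235) and the jars at cream (238,187), blue (285,243), green (327,177), brown (194,248). The cup is at (142,207) and the shaker at (420,189). The depth positions agree with these. I'll move above the pile and refine with the wrist camera.

```bash
python3 -m inch '[[0,0,0,30,34,0,1],[0,0,0,30,34,0,1],[0,0,0,30,34,0,1],[0,0,0,30,34,0,1],[0,0,0,30,34,0,1],[0,0,0,30,34,0,1],[0,0,0,30,34,0,1],[0,0,0,30,34,0,1],[0,0,0,30,34,0,1],[0,0,0,29,31,0,1]]'
python3 -m inch '[[0,0,0,0,0,0,1],[0,0,0,0,0,0,1]]'
cat > m.py <<'E'
from h import *
import sys
# usage: m.py cam name... : rim/top centres by circle fit of the upper surface
def circ(t):
    h=cv2.convexHull(t[:,:2].astype(np.float32))[:,0]
    A=np.c_[2*h,np.ones(len(h))]; s=np.linalg.lstsq(A,(h**2).sum(1),rcond=None)[0]
    return s[:2],np.sqrt(s[2]+s[0]**2+s[1]**2)
n=sys.argv[1]; c=cam(n); save(c,sys.argv[2])
for k in sys.argv[3:]:
    for r in regions_of(k,n)[:1]:
        p=pts(c,r["pixels"])
        if len(p)<10: continue
        zt=np.percentile(p[:,2],90); t=p[abs(p[:,2]-zt)<4]
        print(n,k,round(r["score"],2),len(t),"z",zt.round(1),"mid",((t.min(0)+t.max(0))/2)[:2].round(1),"circ",[np.round(x,1) for x in circ(t)])
print(state()["eef_pos"].round(1))
E
python3 m.py wrist w1.png lid_brown lid_green lid_blue lid_cream
python3 m.py top t1.png lid_brown jar_cream jar_blue jar_green jar_brown
python3 m.py scene s1.png lid_brown jar_cream jar_blue jar_green jar_brown
```

```text
t: 2.15
eef_pos: [481.1, -259.5, 214.9]
tcp_rot: [-3.141, -0.0, -1.277]
ft_force: [0.4, -0.1, 0.9]
opening: 1.001
t: 2.35
eef_pos: [480.3, -260.6, 214.6]
tcp_rot: [3.141, -0.0, -1.275]
ft_force: [-0.7, -0.9, 0.1]
opening: 0.999
wrist lid_brown 0.66 1370 z 96.6 mid [ 481.9 -260.6] circ [array([ 482. , -260.8]), np.float64(19.7)]
wrist lid_green 0.89 439 z 72.8 mid [ 487.7 -261.8] circ [array([ 482. , -261.7]), np.float64(24.4)]
wrist lid_blue 0.96 457 z 48.7 mid [ 489.6 -260. ] circ [array([ 483.8, -261. ]), np.float64(28.3)]
wrist lid_cream 0.65 396 z 24.9 mid [ 495.2 -264.1] circ [array([ 483.7, -264. ]), np.float64(33.1)]
[ 479.4 -262.2  214.7]
top jar_cream 0.61 83 z 102.3 mid [627.1 134.1] circ [array([626.8, 134.7]), np.float64(30.3)]
top jar_blue 0.67 71 z 89.9 mid [464.1   9.6] circ [array([464.5,   8.6]), np.float64(25.9)]
top jar_green 0.89 55 z 78.5 mid [ 659.2 -119.8] circ [array([ 659.2, -120.2]), np.float64(21.7)]
top jar_brown 0.62 39 z 68.1 mid [457.9 269.7] circ [array([458.1, 269.8]), np.float64(16.7)]
[ 479.8 -261.5  214.7]
scene lid_brown 0.65 127 z 98.7 mid [ 480.2 -260.7] circ [array([ 480.5, -260.1]), np.float64(20.1)]
scene jar_cream 0.9 83 z 99.1 mid [623.8 134.6] circ [array([623.8, 135.6]), np.float64(31.5)]
scene jar_blue 0.98 104 z 89.2 mid [461.2   7.2] circ [array([460.8,   7.2]), np.float64(26.4)]
scene jar_green 0.65 75 z 77.6 mid [ 657.  -120.1] circ [array([ 657. , -120.6]), np.float64(22.8)]
scene jar_brown 0.64 48 z 65.7 mid [456.5 268.6] circ [array([456.5, 268.7]), np.float64(16.7)]
[ 480.  -261.2  214.7]
```

View pics/w1.png

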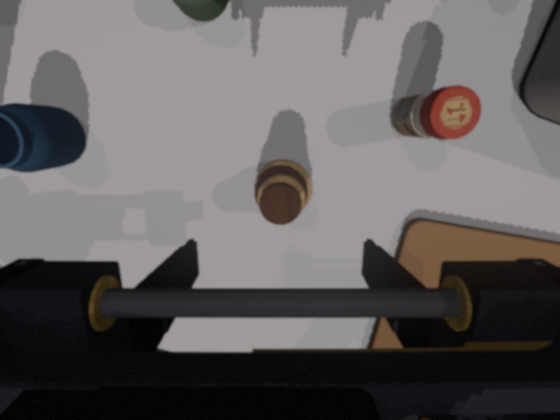

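```bash
python3 -m inch '[[0,0,0,1,0,-40,1],[0,0,0,0,0,-40,1],[0,0,0,0,0,-40,1],[0,0,0,0,0,-12,1],[0,0,0,0,0,-7,1],[0,0,0,0,0,0,1]]'; python3 -m inch '[[0,0,0,0,0,0,0],[0,0,0,0,0,0,-1],[0,0,0,0,0,0,-1],[0,0,0,0,0,0,-1],[0,0,0,0,0,0,-1],[0,0,0,0,0,0,-1],[0,0,0,0,0,0,-1],[0,0,0,0,0,0,-1]]'
```

```text
t: 3.8
eef_pos: [481.3, -261.4, 76.1]
tcp_rot: [-3.141, -0.0, -1.277]
ft_force: [-0.4, -0.5, 0.5]
opening: 1.001
t: 4.6
eef_pos: [481.0, -261.3, 75.7]
tcp_rot: [3.142, -0.0, -1.277]
ft_force: [-0.1, -0.4, -0.5]
opening: 0.422
```

```bash
python3 -m inch '[[0,0,0,0,0,10,-1],[0,0,0,0,0,30,-1],[0,0,0,0,0,40,-1],[0,0,0,0,0,10,-1],[0,0,0,-1,20,0,-1],[0,0,0,-1,40,0,-1],[0,0,0,-2,40,0,-1],[0,0,0,-2,40,0,-1],[0,0,0,-2,40,0,-1],[0,0,0,-2,40,0,-1]]';  python3 -m inch '[[0,0,0,-2,40,0,-1],[0,0,0,-2,40,0,-1],[0,0,0,-2,40,0,-1],[0,0,0,-2,40,0,-1],[0,0,0,-2,40,0,-1],[0,0,0,-2,40,0,-1],[0,0,0,-2,40,0,-1],[0,0,0,-1,20,0,-1],[0,0,0,0,10,0,-1],[0,0,0,0,0,0,-1]]'
python3 m.py wrist w2.png jar_brown lid_brown cup; python3 m.py top t2.png jar_brown lid_brown; python3 m.py scene s2.png jar_brown lid_green
```

```text
t: 5.6
eef_pos: [469.6, -38.8, 164.8]
tcp_rot: [3.14, 0.001, -1.277]
ft_force: [0.7, -1.0, 0.4]
opening: 0.425
t: 6.6
eef_pos: [455.0, 269.5, 164.9]
tcp_rot: [3.14, -0.0, -1.275]
ft_force: [-0.3, 0.8, -1.5]
opening: 0.426
wrist jar_brown 0.91 523 z 67.7 mid [457.2 269.5] circ [array([457.1, 269.5]), np.float64(17.2)]
wrist lid_brown 0.68 3616 z 185.8 mid [459.2 268.9] circ [array([457.2, 269.1]), np.float64(19.5)]
wrist cup 0.7 791 z 49.5 mid [570.7 413.3] circ [array([576.2, 413. ]), np.float64(30.7)]
[456.  267.8 165.5]
[456.2 268.  165.7]
scene jar_brown 0.79 45 z 65.7 mid [454.5 269.2] circ [array([455.6, 269.7]), np.float64(17.0)]
scene lid_green 0.64 185 z 74.9 mid [ 479.2 -260.9] circ [array([ 479. , -261.1]), np.float64(24.0)]
[456.1 268.4 165.7]
```

View pics/w2.png

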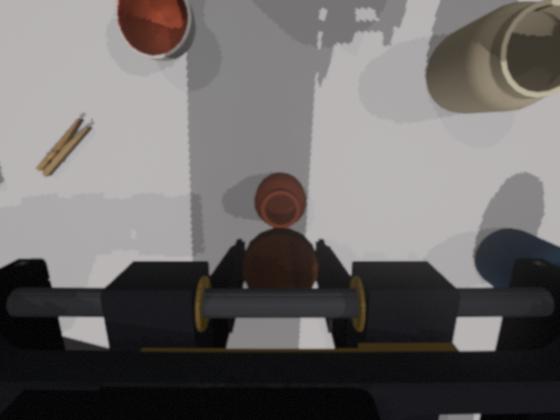

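The held lid (px 280,265; world 457.2,269.1) is within 1 mm of the jar mouth (px 280,205; world 457.1,269.5), so I'll lower it.

```bash
python3 -m inch '[[0,0,0,0,0,-40,-1],[0,0,0,0,0,-40,-1],[0,0,0,0,0,-9,-1],[0,0,0,0,0,-6,-1],[0,0,0,0,0,-4,-1],[0,0,0,0,0,-3,-1],[0,0,0,0,0,-1,-1],[0,0,0,0,0,-0.5,-1],[0,0,0,0,0,0,-1]]'
```

```text
t: 8.0
eef_pos: [456.2, 268.9, 62.6]
tcp_rot: [-3.141, -0.0, -1.277]
ft_force: [-0.6, -0.5, 0.1]
opening: 0.424
```

```bash
python3 -m inch '[[0,0,0,0,0,-0.5,-1],[0,0,0,0,0,0,0.5],[0,0,0,0,0,0,0.5],[0,0,0,0,0,0,0.5],[0,0,0,0,0,0,1],[0,0,0,0,0,10,1],[0,0,0,0,0,40,1],[0,0,0,0,0,40,1],[0,0,0,0,0,14,1],[0,0,0,0,0,0,1]]'; python3 m.py wrist w3.png jar_brown lid_brown;python3 m.py scene s3.png jar_brown lid_brown lid_green lid_blue lid_cream
```

```text
t: 9.0
eef_pos: [456.8, 269.2, 168.4]
tcp_rot: [-3.137, 0.0, -1.277]
ft_force: [0.9, -0.4, -0.1]
opening: 0.997
wrist jar_brown 0.85 199 z 54.8 mid [464.7 272. ] circ [array([457.5, 269.6]), np.float64(20.3)]
wrist lid_brown 0.79 1694 z 82.6 mid [457.3 268.2] circ [array([457.3, 268.4]), np.float64(20.0)]
[455.6 268.5 164.9]
scene jar_brown 0.68 30 z 59.7 mid [452.2 266.4] circ [array([452.9, 266.1]), np.float64(16.3)]
scene lid_brown 0.42 59 z 85.3 mid [453.  268.6] circ [array([453.7, 267.8]), np.float64(17.7)]
scene lid_green 0.84 186 z 74.5 mid [ 480.7 -260.3] circ [array([ 480.5, -260.4]), np.float64(24.7)]
scene lid_blue 0.7 131 z 50.3 mid [ 475.9 -263.2] circ [array([ 479.2, -262.4]), np.float64(27.0)]
scene lid_cream 0.64 150 z 27.1 mid [ 477.7 -265.8] circ [array([ 480.8, -263.7]), np.float64(32.7)]
[455.9 268.7 165. ]
```

View pics/w3.png

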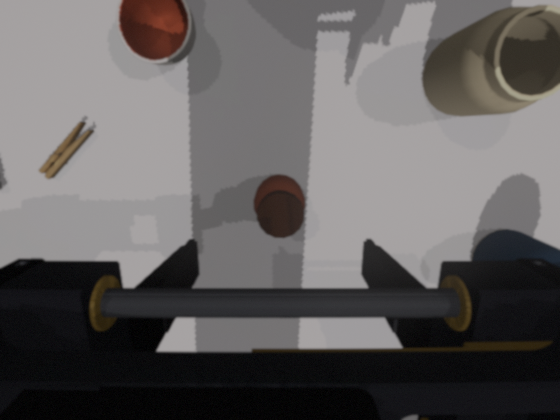

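Lid brown is at px (280,207), centred on its jar, with its top at 82.6 (82 expected), so it is home. Back to the pile.

```bash
python3 -m inch '[[0,0,0,1,-20,0,1],[0,0,0,2,-40,0,1],[0,0,0,2,-40,0,1],[0,0,0,2,-40,0,1],[0,0,0,2,-40,0,1],[0,0,0,2,-40,0,1],[0,0,0,2,-40,0,1],[0,0,0,2,-40,0,1],[0,0,0,2,-40,0,1],[0,0,0,2,-40,0,1]]';  python3 -m inch '[[0,0,0,2,-40,0,1],[0,0,0,2,-40,0,1],[0,0,0,1,-40,0,1],[0,0,0,1,-40,0,1],[0,0,0,0.5,-20,0,1],[0,0,0,0,-10,0,1],[0,0,0,0,0,0,1]]'
python3 m.py wrist w4.png lid_green lid_blue lid_cream jar_green
```

```text
t: 10.45
eef_pos: [474.8, -112.9, 165.5]
tcp_rot: [3.141, 0.0, -1.277]
ft_force: [0.5, 0.3, 0.4]
opening: 0.993
t: 11.15
eef_pos: [481.4, -301.3, 165.3]
tcp_rot: [3.141, 0.001, -1.278]
ft_force: [-0.6, 0.1, -0.1]
opening: 0.998
wrist lid_green 0.96 2516 z 72.6 mid [ 482. -262.] circ [array([ 482., -262.]), np.float64(24.5)]
wrist lid_blue 0.96 667 z 48.5 mid [ 494.3 -261.3] circ [array([ 483.8, -261.4]), np.float64(28.7)]
wrist lid_cream 0.6 602 z 24.5 mid [ 489.5 -266.8] circ [array([ 483.8, -264.3]), np.float64(33.1)]
[ 481.7 -300.   165.8]
```

```bash
python3 -m inch '[[0,0,0,0.5,39.2,0,1],[0,0,0,0,0,0,1],[0,0,0,0,0,-40,1],[0,0,0,0,0,-40,1],[0,0,0,0,0,-20,1],[0,0,0,0,0,-9,1],[0,0,0,0,0,-5,1],[0,0,0,0,0,0,1]]'; python3 -m inch '[[0,0,0,0,0,0,0.2],[0,0,0,0,0,0,-1],[0,0,0,0,0,0,-1],[0,0,0,0,0,0,-1],[0,0,0,0,0,0,-1],[0,0,0,0,0,0,-1],[0,0,0,0,0,0,-1]]'
```

```text
t: 12.2
eef_pos: [482.3, -262.1, 52.0]
tcp_rot: [-3.141, -0.0, -1.277]
ft_force: [0.3, 0.4, -0.0]
opening: 0.999
t: 12.9
eef_pos: [482.0, -262.0, 51.7]
tcp_rot: [-3.142, -0.0, -1.277]
ft_force: [0.6, -0.0, -0.2]
opening: 0.518
```

```bash
python3 -m inch '[[0,0,0,0,0,10,-1],[0,0,0,0,0,40,-1],[0,0,0,0,0,40,-1],[0,0,0,0,0,20,-1],[0,0,0,15,12,0,-1],[0,0,0,30,24,0,-1],[0,0,0,30,24,0,-1],[0,0,0,30,24,0,-1],[0,0,0,30,24,0,-1],[0,0,0,30,24,0,-1]]';  python3 -m inch '[[0,0,0,11,10,0,-1],[0,0,0,0,0,0,-1],[0,0,0,0,0,0,-1]]'
python3 m.py wrist w5.png jar_green lid_green; python3 m.py top t5.png jar_green lid_green lid_blue lid_cream; python3 m.py scene s5.png jar_green lid_blue lid_cream
```

```text
t: 13.9
eef_pos: [648.0, -128.8, 162.5]
tcp_rot: [-3.141, -0.0, -1.277]
ft_force: [1.8, -0.4, -0.4]
opening: 0.518
t: 14.2
eef_pos: [657.3, -120.4, 161.7]
tcp_rot: [3.141, 0.0, -1.277]
ft_force: [0.2, 0.0, -0.2]
opening: 0.52
wrist jar_green 0.62 497 z 79.5 mid [ 662.5 -121.4] circ [array([ 658.3, -121.4]), np.float64(21.4)]
wrist lid_green 0.91 4897 z 182.5 mid [ 662.  -121.2] circ [array([ 658.7, -120.5]), np.float64(23.6)]
[ 657.2 -121.1  162. ]
top lid_blue 0.71 149 z 51.5 mid [ 484.2 -258.5] circ [array([ 483.2, -259.1]), np.float64(27.0)]
[ 657.8 -120.5  161.8]
scene jar_green 0.67 74 z 77.3 mid [ 656.3 -118.8] circ [array([ 656.3, -119. ]), np.float64(22.9)]
scene lid_blue 0.71 256 z 50.7 mid [ 482.  -259.6] circ [array([ 481.6, -260.7]), np.float64(29.1)]
scene lid_cream 0.76 156 z 27.0 mid [ 478.7 -265.9] circ [array([ 481. , -264.1]), np.float64(33.0)]
[ 658.  -120.1  161.6]
```

View pics/w5.png

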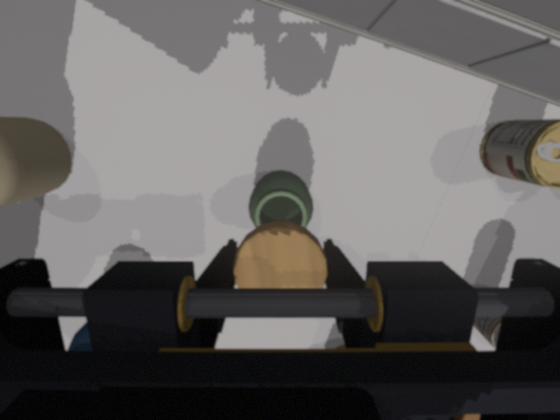

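Held lid (px 281,262) and jar mouth (px 281,207) line up within 1 mm, so I'll lower and release.

```bash
python3 -m inch '[[0,0,0,0,-0.5,-40,-1],[0,0,0,0,0,-30,-1],[0,0,0,0,0,-8,-1],[0,0,0,0,0,-5,-1],[0,0,0,0,0,-3,-1],[0,0,0,0,0,-1.5,-1],[0,0,0,0,0,0,-1]]'; python3 -m inch '[[0,0,0,0,0,-0.5,-1],[0,0,0,0,0,0,0.6],[0,0,0,0,0,0,0.6],[0,0,0,0,0,0,0.6],[0,0,0,0,0,0,1],[0,0,0,0,0,10,1],[0,0,0,0,0,40,1],[0,0,0,0,0,38,1],[0,0,0,0,0,0,1],[0,0,0,0,0,0,1]]'; python3 m.py wrist w6.png jar_green lid_green
```

```text
t: 15.5
eef_pos: [658.4, -120.6, 75.1]
tcp_rot: [-3.14, -0.001, -1.277]
ft_force: [-0.1, 0.1, -0.7]
opening: 0.521
t: 16.5
eef_pos: [658.2, -120.6, 163.1]
tcp_rot: [-3.14, -0.001, -1.277]
ft_force: [-0.1, -0.0, -0.3]
opening: 0.998
wrist jar_green 0.84 341 z 64.3 mid [ 668.5 -120.1] circ [array([ 658.3, -121.4]), np.float64(26.3)]
[ 657.5 -120.4  160.7]
```

```bash
cat > pl.py <<'E'
from h import *
import sys
# pl.py cam png x y z : plane fit of the surface points near (x,y,z)
c=cam(sys.argv[1]); save(c,sys.argv[2]); x,y,z=map(float,sys.argv[3:6])
p=pts(c,np.ones(c["depth"].shape,bool)); p=p[(np.hypot(p[:,0]-x,p[:,1]-y)<40)&(abs(p[:,2]-z)<7)]
h=cv2.convexHull(p[:,:2].astype(np.float32)); (cx,cy),r=cv2.minEnclosingCircle(h)
s=np.linalg.lstsq(np.c_[p[:,:2]-p[:,:2].mean(0),np.ones(len(p))],p[:,2],rcond=None)[0]
print(len(p),"centre",round(cx,1),round(cy,1),"r",round(r,1),"z",s[2].round(1),"tilt",np.hypot(*s[:2]).round(3))
E
python3 pl.py wrist w6b.png 658 -121 94
```

```text
3005 centre 658.4 -121.4 r 25.0 z 93.6 tilt 0.016
```

View pics/w6b.png

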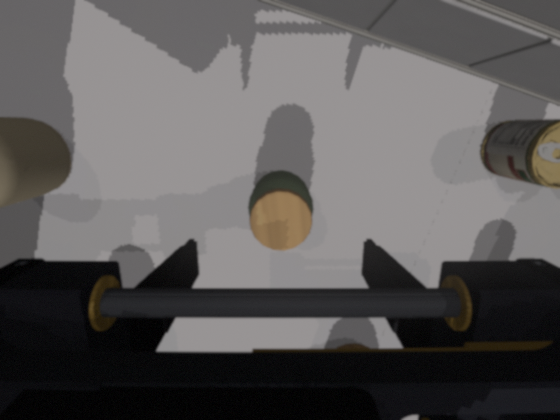

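Lid green is at px (281,220): top z 93.6 (94 expected), flat and home. Next is the blue lid.

```bash
python3 -m inch '[[0,0,0,-15,-12,0,1],[0,0,0,-30,-24,0,1],[0,0,0,-30,-24,0,1],[0,0,0,-30,-24,0,1],[0,0,0,-30,-24,0,1],[0,0,0,-30,-24,0,1],[0,0,0,-10,-8.5,0,1],[0,0,0,0,0,0,1],[0,0,0,0,0,0,1]]'
python3 m.py wrist w7.png lid_blue lid_cream
```

```text
t: 17.6
eef_pos: [483.6, -260.8, 161.4]
tcp_rot: [-3.142, 0.0, -1.277]
ft_force: [-0.1, 0.9, 0.3]
opening: 0.999
wrist lid_blue 0.72 2968 z 48.6 mid [ 483.4 -260.9] circ [array([ 483.5, -261. ]), np.float64(28.8)]
wrist lid_cream 0.73 531 z 24.5 mid [ 496.  -264.1] circ [array([ 483.6, -263.9]), np.float64(33.3)]
[ 483.9 -260.2  161.4]
```

```bash
python3 -m inch '[[0,0,0,0,0,-40,1],[0,0,0,0,0,-40,1],[0,0,0,0,0,-30,1],[0,0,0,0,0,-15,1],[0,0,0,0,0,-9,1],[0,0,0,0,0,0,1]]'; python3 -m inch '[[0,0,0,0,0,0,0.4],[0,0,0,0,0,0,-1],[0,0,0,0,0,0,-1],[0,0,0,0,0,0,-1],[0,0,0,0,0,0,-1],[0,0,0,0,0,0,-1]]'
```

```text
t: 18.35
eef_pos: [483.2, -260.4, 26.8]
tcp_rot: [3.141, 0.001, -1.276]
ft_force: [-0.2, 1.0, 0.9]
opening: 1.002
t: 18.95
eef_pos: [483.1, -261.1, 28.0]
tcp_rot: [-3.141, -0.0, -1.277]
ft_force: [-0.4, 0.3, 3.7]
opening: 0.611
```

```bash
python3 -m inch '[[0,0,0,0,0,10,-1],[0,0,0,0,0,40,-1],[0,0,0,0,0,40,-1],[0,0,0,0,0,40,-1],[0,0,0,0,0,10,-1],[0,0,0,-2,20,0,-1],[0,0,0,-3,40,0,-1],[0,0,0,-3,40,0,-1],[0,0,0,-3,40,0,-1],[0,0,0,-3,40,0,-1]]';  python3 -m inch '[[0,0,0,-3,40,0,-1],[0,0,0,-2,30,0,-1],[0,0,0,-1,19,0,-1],[0,0,0,0,0,0,-1],[0,0,0,0,0,0,-1]]'
python3 m.py wrist w8.png jar_blue lid_blue; python3 m.py scene s8.png jar_blue lid_cream
```

```text
t: 19.95
eef_pos: [467.4, -78.5, 166.5]
tcp_rot: [3.14, 0.001, -1.277]
ft_force: [0.5, 0.4, -1.1]
opening: 0.615
t: 20.45
eef_pos: [462.3, 8.5, 166.9]
tcp_rot: [3.14, 0.0, -1.276]
ft_force: [0.2, -0.1, -0.4]
opening: 0.614
wrist jar_blue 0.57 523 z 91.4 mid [472.2   7.5] circ [array([464.2,   7.3]), np.float64(25.6)]
wrist lid_blue 0.72 6599 z 187.5 mid [469.1   8. ] circ [array([465.1,   8.5]), np.float64(27.4)]
[462.8   7.4 167.3]
scene jar_blue 0.96 103 z 89.1 mid [461.7   8.2] circ [array([462. ,   7.9]), np.float64(26.6)]
scene lid_cream 0.79 345 z 26.9 mid [ 480.6 -263.7] circ [array([ 481.4, -263.2]), np.float64(33.9)]
[463.    7.3 167.5]
```

View pics/w8.png

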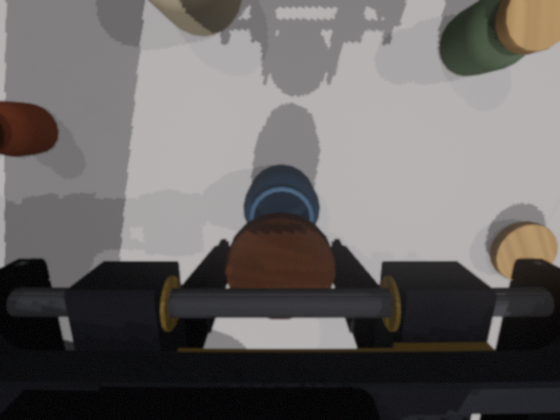

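Held lid (px 281,263) is over the blue mouth (px 282,205), within 1 mm.

```bash
python3 -m inch '[[0,0,0,0,-0.5,-40,-1],[0,0,0,0,0,-24,-1],[0,0,0,0,0,-8,-1],[0,0,0,0,0,-5,-1],[0,0,0,0,0,-3,-1],[0,0,0,0,0,-1.5,-1],[0,0,0,0,0,0,-1]]'; python3 -m inch '[[0,0,0,0,0,-0.5,-1],[0,0,0,0,0,0,0.7],[0,0,0,0,0,0,0.7],[0,0,0,0,0,0,0.7],[0,0,0,0,0,0,1],[0,0,0,0,0,10,1],[0,0,0,0,0,40,1],[0,0,0,0,0,32,1],[0,0,0,0,0,0,1],[0,0,0,0,0,0,1]]'; python3 pl.py wrist w9.png 463 8 106
```

```text
t: 21.45
eef_pos: [463.3, 7.4, 86.7]
tcp_rot: [-3.141, -0.001, -1.277]
ft_force: [0.2, 0.3, -0.5]
opening: 0.615
t: 22.45
eef_pos: [463.1, 7.5, 168.5]
tcp_rot: [-3.14, -0.001, -1.277]
ft_force: [-0.3, 0.1, 1.0]
opening: 1.001
4306 centre 463.6 6.8 r 29.3 z 105.7 tilt 0.013
```

Blue lid is flat at z 105.7 (106 expected). Back for the cream lid.

```bash
python3 -m inch '[[0,0,0,2,-20,0,1],[0,0,0,3,-40,0,1],[0,0,0,3,-40,0,1],[0,0,0,3,-40,0,1],[0,0,0,3,-40,0,1],[0,0,0,3,-40,0,1],[0,0,0,2,-30,0,1],[0,0,0,1.5,-21.3,0,1],[0,0,0,0,0,0,1],[0,0,0,0,0,0,1]]'
python3 pl.py wrist w10.png 484 -264 24
```

```text
t: 23.5
eef_pos: [482.9, -263.5, 166.4]
tcp_rot: [3.14, 0.002, -1.278]
ft_force: [0.2, -0.0, -0.2]
opening: 1.0
3370 centre 483.3 -263.8 r 33.9 z 23.7 tilt 0.007
```

```bash
python3 -m inch '[[0,0,0,0,0,-40,1],[0,0,0,0,0,-40,1],[0,0,0,0,0,-40,1],[0,0,0,0,0,-25,1],[0,0,0,0,0,-12,1],[0,0,0,0,0,-6,1],[0,0,0,0,0,0,1]]'; python3 -m inch '[[0,0,0,0,0,0,0.6],[0,0,0,0,0,0,-1],[0,0,0,0,0,0,-1],[0,0,0,0,0,0,-1],[0,0,0,0,0,0,-1],[0,0,0,0,0,0,-1]]'
```

```text
t: 24.25
eef_pos: [483.7, -263.5, 4.8]
tcp_rot: [3.142, 0.0, -1.276]
ft_force: [0.1, 0.5, -0.4]
opening: 1.0
t: 24.85
eef_pos: [483.7, -264.0, 5.2]
tcp_rot: [-3.141, -0.001, -1.277]
ft_force: [-0.0, 0.8, 6.0]
opening: 0.711
```

```bash
python3 -m inch '[[0,0,0,0,0,10,-1],[0,0,0,0,0,40,-1],[0,0,0,0,0,40,-1],[0,0,0,0,0,40,-1],[0,0,0,0,0,40,-1],[0,0,0,7,20,0,-1],[0,0,0,14,40,0,-1],[0,0,0,14,40,0,-1],[0,0,0,14,40,0,-1],[0,0,0,14,40,0,-1]]'
python3 - <<'E'
from h import *
c=cam("top");p=pts(c,np.ones(c["depth"].shape,bool));q=p[(p[:,2]>60)&(p[:,0]>520)&(p[:,0]<760)&(p[:,1]>190)&(p[:,1]<420)]
print(q.min(0),q.max(0)); print(len(q[q[:,1]<260]))
E
python3 -m inch '[[0,0,0,14,40,0,-1],[0,0,0,14,40,0,-1],[0,0,0,14,40,0,-1],[0,0,0,14,40,0,-1],[0,0,0,14,40,0,-1],[0,0,0,9,18.5,0,-1],[0,0,0,0,0,0,-1],[0,0,0,0,0,0,-1]]'
python3 m.py wrist w11.png jar_cream lid_cream; python3 m.py scene s11.png jar_cream
```

```text
t: 25.85
eef_pos: [546.6, -82.2, 175.3]
tcp_rot: [-3.141, -0.0, -1.277]
ft_force: [0.1, -1.4, -0.5]
opening: 0.708
[649.70673807 291.90064118  60.18550456] [759.98229525 419.98429032 219.82171688]
0
t: 26.7
eef_pos: [625.1, 134.6, 174.7]
tcp_rot: [3.141, -0.0, -1.276]
ft_force: [-0.3, -0.8, -0.4]
opening: 0.709
wrist jar_cream 0.7 559 z 103.5 mid [638.7 135.3] circ [array([626.3, 133.9]), np.float64(30.4)]
wrist lid_cream 0.57 8832 z 194.1 mid [625.1 134. ] circ [array([625.2, 133.9]), np.float64(33.5)]
[625.2 133.5 174.9]
scene jar_cream 0.88 91 z 101.7 mid [624.  134.3] circ [array([623.9, 135.6]), np.float64(32.1)]
[625.4 133.6 174.9]
```

View pics/w11.png

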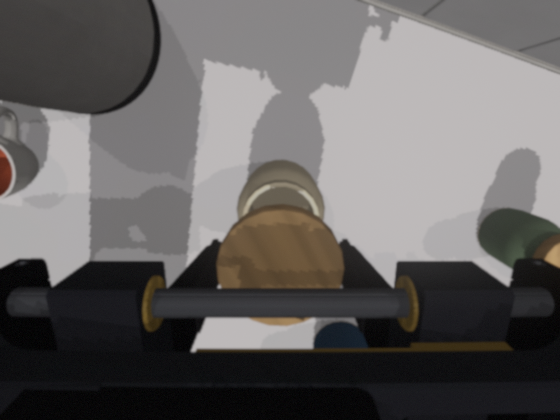

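Held lid (px 281,265) is over the cream mouth (px 281,205), within 1 mm. The kettle (y > 292) is clear of the gripper.

```bash
python3 -m inch '[[0,0,0,0.5,0,-30,-1],[0,0,0,0,0,-28,-1],[0,0,0,0,0,-8,-1],[0,0,0,0,0,-5,-1],[0,0,0,0,0,-3,-1],[0,0,0,0,0,-1.5,-1],[0,0,0,0,0,0,-1]]'; python3 -m inch '[[0,0,0,0,0,-0.5,-1],[0,0,0,0,0,0,0.8],[0,0,0,0,0,0,0.8],[0,0,0,0,0,0,0.8],[0,0,0,0,0,0,1],[0,0,0,0,0,10,1],[0,0,0,0,0,40,1],[0,0,0,0,0,40,1],[0,0,0,0,0,0,1],[0,0,0,0,0,0,1]]'; python3 pl.py wrist w12.png 625 134 118
```

```text
t: 27.65
eef_pos: [626.3, 134.7, 99.9]
tcp_rot: [-3.141, -0.0, -1.277]
ft_force: [-0.4, -0.4, -0.3]
opening: 0.712
t: 28.65
eef_pos: [626.2, 134.7, 190.0]
tcp_rot: [-3.139, -0.0, -1.277]
ft_force: [0.2, -0.1, 0.1]
opening: 1.002
5317 centre 626.2 134.0 r 33.9 z 117.7 tilt 0.008
```

```bash
python3 -m inch '[[0,0,0,0,0,30,1],[0,0,0,0,-30,30,1],[0,0,0,0,-40,0,1],[0,0,0,0,-40,0,1],[0,0,0,0,-40,0,1],[0,0,0,0,0,0,1],[0,0,0,0,0,0,1],[0,0,0,0,0,0,1]]'; python3 pl.py scene f.png 457 269 82;python3 pl.py scene f.png 463 7 106;python3 pl.py scene f.png 658 -121 94;python3 pl.py scene f.png 626 134 118; python3 m.py top ft.png cup shaker; python3 m.py scene f.png shaker
```

```text
t: 29.5
eef_pos: [625.8, -14.5, 247.9]
tcp_rot: [3.14, 0.001, -1.276]
ft_force: [-0.6, -0.6, -0.5]
opening: 0.997
91 centre 455.6 264.9 r 22.1 z 82.5 tilt 0.092
242 centre 463.1 8.5 r 32.6 z 106.5 tilt 0.067
156 centre 657.0 -121.0 r 27.1 z 94.4 tilt 0.07
217 centre 623.8 134.9 r 36.9 z 118.6 tilt 0.059
top cup 0.75 95 z 50.0 mid [588.8 415.6] circ [array([587.1, 415.6]), np.float64(36.3)]
top shaker 0.75 127 z 108.5 mid [ 605.4 -375. ] circ [array([ 605.3, -375.1]), np.float64(20.9)]
[626.  -14.8 248.6]
scene shaker 0.87 155 z 107.2 mid [ 603.6 -378.7] circ [array([ 603.6, -377.4]), np.float64(22.0)]
[626.  -15.  248.7]
```

View pics/f.png

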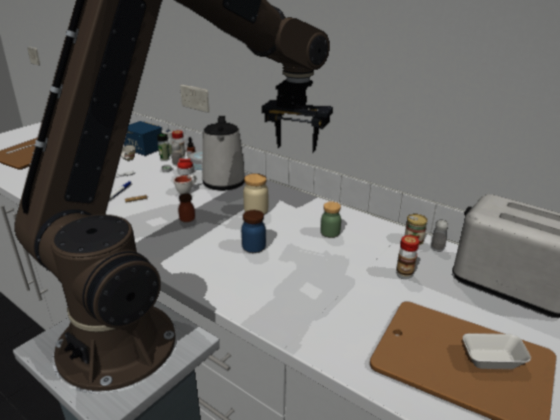

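The scene camera shows every jar lidded: brown (187,200), cream (256,183), blue (254,217), green (331,208). Its tilt fits look contaminated by points from the disc sides. I fitted the other three lids from the wrist camera, so I'll do the same for brown.

```bash
python3 -m inch '[[0,0,0,-20,35,0,1],[0,0,0,-20,35,0,1],[0,0,0,-20,35,0,1],[0,0,0,-20,35,0,1],[0,0,0,-20,35,0,1],[0,0,0,-20,35,0,1],[0,0,0,-20,35,0,1],[0,0,0,-20,35,-20,1],[0,0,0,0,0,0,1],[0,0,0,0,0,0,1]]'; python3 pl.py wrist fb.png 457 269 82
```

```text
t: 30.95
eef_pos: [465.7, 265.2, 228.6]
tcp_rot: [3.141, -0.0, -1.275]
ft_force: [0.6, -0.2, 0.4]
opening: 0.999
1166 centre 457.0 268.4 r 20.5 z 81.6 tilt 0.023
```

```bash
python3 -c "
from cell import ticket; print(ticket.job_done())"
```

```text
the job is handed in; nothing more can be done
None
```

I took the pile apart from the top down (brown, green, blue, cream), closed each jar with its own lid, and handed the job in at about 31 s of the 112 s allowed. No verdict is reported.

The last wrist-camera check of each lid, after release:

| Lid | Top height measured (mm) | Top height expected (mm) | Tilt (rad, limit 0.08) | Offset from jar axis (mm, limit 6) |
|---|---|---|---|---|
| brown | 81.6 | 82 | 0.023 | about 1 |
| green | 93.6 | 94 | 0.016 | about 0.1 |
| blue | 105.7 | 106 | 0.013 | about 1 |
| cream | 117.7 | 118 | 0.008 | about 0.1 |

- **Jar axes:** the offsets compare each lid with the jar position measured just before lowering, since a closed jar's rim cannot be seen. No contact force showed while lowering.
- **Bystanders:** the cup and the shaker were measured again at the end, within about 4 mm of where they started and still upright.
- **Disagreement:** the scene camera gave higher tilts, 0.06–0.09 rad, with brown at 0.092, over the limit. It sees each lid from the side with few points, so I think it picked up the disc edges, and I relied on the close wrist views.
- **At hand-in:** the gripper was open and about 145 mm above the brown lid, touching nothing.

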